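# Lock a T-slot stop against a packing tray

## Task

Take the stop with the red wing knob out of its cradle, drop its T-head into the slot of the packing board with the rubber nose towards the tray, and slide it along so that the stop itself gently pushes the tray fully home against the buffer on the end fence. Then, with the stop still bearing on the tray, press the knob down, turn it a full quarter turn clockwise and let it spring up, so that the stop is locked close up to the tray and the tray stays bearing on the buffer, without play. Do not force anything or lean hard on the tray, do not push it with the gripper, and leave the tape roll and the two loose white boxes alone.

Things in the scene. Friction and masses are not known exactly. Their poses are not given: they have to be found in the camera images.
- board: Fixed plywood packing board, 200 (its x) x 440 (its y) mm, deck 36 mm above the table, origin at the centre of its underside. A T-slot runs along its y at x = 0. At its +y end stands the fence. Two white guide strips 10 mm high flank the tray at x = +-77.5 to 89.5 mm, y = -60 to 195 mm; the deck from y = -60 to -220 mm is free for putting in the stop.
- slot_mid (a point): Middle of the T-slot at deck level (board centre), axes as the board's, y along the slot. Aluminium, open upwards: mouth 14 mm wide with 2.5 mm chamfers (19 mm wide at the deck), lips 6 mm thick, below them a channel 34 mm wide and 20 mm deep.
- fence: Fixed aluminium end fence across the board's +y end, 200 x 18 x 40 mm, origin at the centre of its underside (on the deck, 204 mm from slot_mid), axes as the board's. On its inner face sits a black rubber-faced buffer bar, 110 mm wide, 5 to 31 mm above the deck, on two set screws: its face stands 16 to 35 mm towards -y from the fence's origin, set differently each time (not measured), and does not give.
- tray_near_end (a point): Centre of the tray's end face that looks to the stop, 12 mm above the tray's underside; y towards the fence. Loose blue tray, 150 x 180 (along the slot) x 50 mm, full of white boxes reaching 71 mm above the deck, 0.4 to 0.8 kg; slides on the deck between the guide strips (2.5 mm play a side), 13 to 61 mm short of the buffer at the start.
- tray: The tray; origin at the centre of its underside, y towards the fence. Its far end face is 90 mm from the origin and meets the buffer when the tray is home.
- cradle: Fixed grey parking cradle, 62 x 130 x 34 mm, origin at the centre of its underside, y along its length. The stop rests on its two rails, 24 mm above the table, its T-head hanging free in the 26 mm gap between them.
- stop_base (a point): Underside of the stop's block, on the knob's axis; y towards the nose, z up. Aluminium block 44 mm wide (x), 22 high, y = -33 to 30 mm, then an arm to the rubber nose at y = 65; 0.31 kg in all. Two tongues under it, 12 mm wide, 5 deep, at y = +-25, fit the slot; the T-head hangs between them. When properly in the slot the underside lies on the deck.
- stop_nose (a point): Centre of the black rubber nose's face, 65 mm ahead of the knob's axis, 12 mm above the block's underside; the face is 40 mm wide, 3 to 22 mm above the underside.
- knob_wing (a point): Centre of the red wing knob, an upright plate 12 mm thick (x), 50 long (y), 28 high, 54 mm above the block's underside when not pressed (18 mm free between wing and block). Wing and T-head always point the same way. It can be pressed down up to 9 mm against a spring: about 8 N at first, 0.9 N more per mm.
- t_head (a point): Centre of the steel T-head, 28 (y) x 10 (x) x 6 mm, 60 mm below the wing's centre. Unpressed, its top is 3 mm under the block: inside the slot's mouth, where it cannot turn. Pressed more than 4 mm it is below the lips and can turn. Let go when turned, it is pulled up against the lips (still pressed 3 mm) and clamps with about 11 N.
- knob (a joint): Turn of knob and T-head relative to the block: 0 = along the block and slot (the start), 1.571 = a quarter turn clockwise seen from above, across the slot, at its end stop. Slightly stiff (0.05 N m), stays where it is left.
- tape_roll_mid (a point): Centre of a loose roll of brown packing tape lying flat, 92 mm across, 48 mm high: to be left alone.
- box_a_mid (a point): Centre of a loose white product box with a red band, 75 x 110 x 65 mm: to be left alone.
- box_b_mid (a point): Centre of a loose white product box with a blue band, 75 x 110 x 65 mm: to be left alone.
Not all that is in view belongs to the job. What is shaped like the part that bears stop_base but turquoise or yellow is not meant. Leave any orange or pink look-alike of the tray alone.

How it is judged (in metres and radians):
On the way, in this order (a step that is already met when the one before it is completed fails the run):
1. the stop lies flat on the deck, square to the slot, its T-head and tongues in the slot, the knob not yet turned (x of stop_base in the frame of board between -0.003 and 0.003 m and z of stop_base in the frame of board between 0.033 and 0.038 m and angle between the y axis of stop_base and the y axis of board, either way round below 0.07 rad and angle between the z axis of stop_base and the z axis of board, either way round below 0.05 rad and value of joint knob below 0.25 rad), for 0.2 s.
2. the stop has pushed the tray home, bearing on the buffer, and is close up to it, the knob still unturned (all of step 1 and contact force between tray and fence above 0.5 N and y of stop_nose in the frame of tray_near_end above -0.0015 m), for 0.2 s.
At the end, for the whole second after the job is handed in: Tray bearing on the fence's buffer (over 0.5 N), the stop's nose within 1.5 mm of the tray; stop flat in the slot (within 2 mm of the deck, 3 mm of its centre line, 4 degrees); knob turned at least 1.4 rad and sprung up, T-head under the lips; all released and at rest (x of stop_base in the frame of board between -0.003 and 0.003 m and z of stop_base in the frame of board between 0.033 and 0.038 m and angle between the y axis of stop_base and the y axis of board, either way round below 0.07 rad and angle between the z axis of stop_base and the z axis of board, either way round below 0.05 rad and contact force between tray and fence above 0.5 N and y of stop_nose in the frame of tray_near_end above -0.0015 m and value of joint knob above 1.4 rad and z of t_head in the frame of board between 0.0245 and 0.0285 m and angle between tray_near_end's own z axis and vertical below 0.03 rad and linear speed of each of tray, stop below 0.01 m/s); the robot touches nothing.
It fails at once if the stop leans on the tray with more than 20 N (contact force between stop and tray above 20 N).
It fails at once if the gripper pushes the tray itself (contact force between any of the fingers, the arm and tray above 1 N).
It fails at once if the stop is forced against the board or its lips with more than 60 N in all (a locked stop carries about 25 N) (contact force between stop and board above 60 N).
It fails at once if the tape roll or a loose box is moved more than 10 mm (distance of any of tape_roll_mid, box_a_mid, box_b_mid from where it was at the start of the episode above 0.01 m).
It also fails if it takes over 72 s, if anything falls off the work surface, if the arm or the gripper's body presses on something with over 40 N, if the wrist force passes 120 N, or if a joint passes its speed limit or range.

## Robot

A 6-joint arm with a two-finger parallel gripper is mounted at the origin on the work surface. World frame = base frame: x ahead of the robot, y to its left, z up, the work surface at z = 0. Lengths are in mm, angles in rad, forces in N, time in s.
With the tool pointing down it reaches from about 350 to 950 mm from the base axis. Payload 17.4 kg.
Tool frame: the origin (TCP) lies at the very end of the fingers, on their centre line; the grasp point (between the pads) lies 19 mm behind it; z points along the fingers, y is the line along which they close (so a half turn about z gives the same grasp; the last joint's range is limited). The gripper opens to 93 mm and grips with 3 to 60 N. Pads are 15 mm wide; open, the fingers measure 128 mm over their backs; the gripper's body (75 mm by 188 mm) begins 65 mm behind the grasp point.
Start: joints at [-1.203, 0.116, 1.442, -0, 1.584, -0.038], TCP at [266.45, -620.191, 218.646] pointing down, gripper open.
Joint ranges: [-2.83, 2.83], [-0.83, 2.19], [0.07, 2.5], [-1.14, 4.28], [0.01, 3], [-2.97, 2.97]. Speed limits (rad/s): [1.89, 1.89, 2.22, 3.14, 3.14, 3.14].

## Interface

Orientations are given as a 3x3 rotation matrix whose columns are the frame's x, y, z axes.
In Python, from workcell import manip, imaging gives the robot as it stands. The module is installed in compiled form; this text tells all that it offers.
- The arm moves only by the tool apply_moves, never from a script. Its argument "rows" is a list of rows, each an object of numbers: "tx", "ty", "tz": the shift along the world's x, y, z in units of 0.075 m (1.0 is 0.075 m); "roll": the turn about the world's z in units of 30 degrees (1.0 is 30 degrees). A call has exactly 10 rows; each row shifts and turns the commanded pose from where the row before left it; what a row does not reach is not made up. A row lasts 1/8 s, in which the tool goes at most 62.5 mm and 10.7 degrees, less where a joint would pass 70% of its speed; a pose out of reach is approached as far as the arm can. A call with a number of a shift or a turn outside -1 to 1 is refused whole. A call with a gripper value outside its range is refused whole. "jaw" is the finger opening in mm, from 0 to 93, set as the call begins (left out, the last holds). The fingers move at their own pace and stop on an object; "force" is the grip in N (left out, the last holds). Time passes only in rows, so rows that do not move let the fingers close, or fill a call up. It gives the time, the measured TCP pose, the force, the opening and the grip force at its end, in the units of the state.
- manip.state(): the state, without advancing time (a new reading comes with each control period).
- imaging.read_camera(name): name is "scene" or "top" or "wrist"; returns (picture, depth): 384x512x3 uint8, red, green, blue; 384x512 float32, mm along the optical axis (not along the pixel's ray), 0 where there is no reading.
- imaging.camera_model(name): a dict with "intrinsics" (3x3 intrinsics, pixels), "rvec" (rotation vector, rad) and "tvec" (3), from world to camera coordinates, as OpenCV has them. Camera axes: x right, y down, z forward; pixel columns grow to the right and rows downward; lengths in mm; the calibration is good to about 2 mm. A picture is of the moment at which its call begins: read the wrist's pose just before it. camera_model takes no time and is no camera call; for the wrist camera it gives the pose at the moment of the call.
- manip.job_done(): hands the job in; it is judged then, once.
The state is a dict: "time_s": time; "q": joint angles; "joint_velocities": joint speeds; "joint_torque": joint torques, N m; "tcp_pos": TCP position; "orientation": TCP orientation; "wrist_force": force on the tool from outside, world axes, zero at the start; "wrist_torque": the same for the moment, N m; "grip_width": opening from 0.0 (shut) to 1.0 (fully open); "finger_force": force on a finger pad.
Only numpy, scipy, OpenCV 4.12 (cv2) and the standard library are available. Lean on these libraries where they do the work, as an engineer would, in place of code of your own. Each camera call takes 0.05 s, during which the arm holds its last target. There are 200 camera calls.

## Working session

There is one attempt and no reset: what is moved stays moved. The work goes in short steps, Python scripts to look and compute and a tool call to move; the robot and the scene stay as the last step left them, time stands still between calls to the robot, and variables do not carry over. Pictures are saved under pics/ and viewed, at most 10 in all, crops included, and the job is handed in when it is done.

Besides the shell and the picture viewer there is one more tool, called after ">>>" as name(argument=value, ...), one argument or row to a line, values as JSON. apply_moves: Moves the arm, as the interface text tells. Its arguments: {"type":"object","properties":{"rows":{"type":"array","items":{"type":"object","properties":{"tx":{"type":"number"},"ty":{"type":"number"},"tz":{"type":"number"},"roll":{"type":"number"}}}},"jaw":{"type":"number"},"force":{"type":"number"}},"required":["rows"]}

```bash
mkdir -p pics; cat > h.py <<'E'
from workcell import manip, imaging
import numpy as np, cv2
def cam(n):
    m=imaging.camera_model(n); p,d=imaging.read_camera(n)
    R=cv2.Rodrigues(np.array(m["rvec"],float).reshape(3))[0]
    return p,d,np.array(m["intrinsics"]),R,np.array(m["tvec"],float).reshape(3)
def cloud(d,K,R,t):
    v,u=np.mgrid[:d.shape[0],:d.shape[1]]
    c=np.stack([(u-K[0,2])/K[0,0]*d,(v-K[1,2])/K[1,1]*d,d],-1)
    return (c-t)@R
def save(n,p): cv2.imwrite(f"pics/{n}.png",p[:,:,::-1])
E
python3 - <<'E'
from h import *
ims=[]
for n in("top","scene"):
    p,d,K,R,t=cam(n); np.savez(n,p=p,d=d,K=K,R=R,t=t); save(n,p)
    print(n,-R.T@t,R[2])
s=manip.state();print(s)
E
```

```text
top [ 414.12366237  -41.17682238 1304.62563411] [ 0.06784215  0.01715442 -0.99754858]
scene [1674.5374047   489.99256022 1057.32652946] [-0.71623379 -0.34320805 -0.60763262]
{'time_s': 0.1, 'q': array([-1.20279933e+00,  1.16444342e-01,  1.44217916e+00,  1.92968493e-05,
        1.58399843e+00, -3.77925567e-02]), 'joint_velocities': array([ 3.55624827e-04, -1.98854620e-03, -9.41192358e-04,  1.18189772e-03,
        2.37700660e-05, -7.63714644e-04]), 'joint_torque': array([ 2.66662348e-03, -7.22890878e+01, -6.23867083e+01,  7.82678858e-02,
        2.27700424e-02, -7.83252767e-05]), 'tcp_pos': array([ 266.39098971, -620.01924508,  217.98672582]), 'orientation': array([[ 9.18790924e-01,  3.94744366e-01, -3.52275261e-04],
       [ 3.94744519e-01, -9.18790416e-01,  9.67305569e-04],
       [ 5.81712904e-05, -1.02781031e-03, -9.99999470e-01]]), 'wrist_force': array([-0.68925248, -0.4511745 , -0.64918687]), 'wrist_torque': array([-7.80127390e-05, -4.42741153e-02, -2.48340935e-02]), 'finger_force': 0.0, 'grip_width': 0.9981295324357935}
```

View pics/top.png

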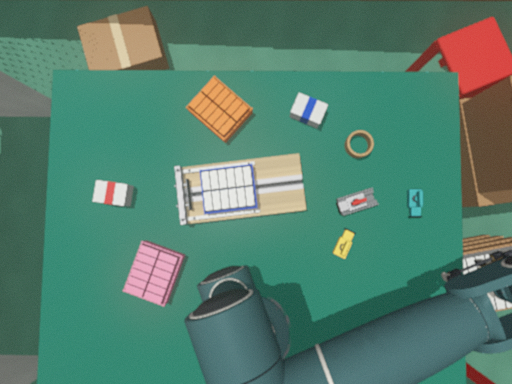

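View pics/scene.png

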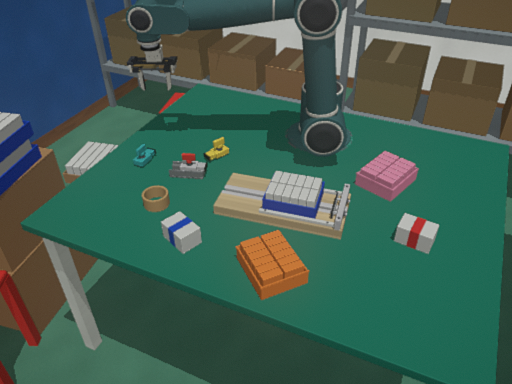

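The top view shows the board at about (240,188) with its fence at the left, at (182,195). The blue tray is at (228,188) and the cradle with the red-knob stop is at (358,201). Next I'll turn these into positions.

```bash
python3 - <<'E'
from h import *
z=np.load("top.npz");p,d,K,R,t=[z[k] for k in"pdKRt"]
P=cloud(d,K,R,t); hsv=cv2.cvtColor(p,cv2.COLOR_RGB2HSV); v,u=np.mgrid[:384,:512]
def rect(m,n):
    q=P[m][:,:2].astype(np.float32); r=cv2.minAreaRect(q); print(n,m.sum(),"mean",P[m].mean(0).round(1),"rect",np.round(r[0],1),np.round(r[1],1),round(r[2],1))
H,S,V=hsv[...,0],hsv[...,1],hsv[...,2]
reg=(u>325)&(u<390)&(v>180)&(v<222)
rect(reg&((H<8)|(H>172))&(S>130)&(d>0),"red knob")
rect(reg&(P[...,2]>12)&(S<110),"cradle+stop")
reg=(u>165)&(u<312)&(v>145)&(v<232)
rect(reg&(abs(P[...,2]-36)<6)&(u>258)&(H>8)&(H<30),"deck free")
rect(reg&(abs(P[...,2]-36)<10)&(u>190),"deck")
rect(reg&(P[...,2]>64)&(u<192),"fence")
rect(reg&(P[...,2]>60)&(u>198),"tray boxes")
a=cv2.resize(p[175:230,320:395],None,fx=5,fy=5,interpolation=cv2.INTER_CUBIC)
b=cv2.resize(p[145:235,165:315],None,fx=5,fy=5,interpolation=cv2.INTER_CUBIC)
b[:a.shape[0],-a.shape[1]:]=b[:a.shape[0],-a.shape[1]:]
c=np.zeros((a.shape[0]+5,750,3),np.uint8); c[:a.shape[0],:a.shape[1]]=a
z=P[175:230,320:395,2]; zz=np.clip(z*3,0,255).astype(np.uint8); zz=cv2.resize(zz,None,fx=5,fy=5,interpolation=0)
c[:a.shape[0],375:]=zz[...,None]
save("crop1",c)
for vv in range(190,214,3): print(P[vv,335:382:2,2].round(0).astype(int))
E
```

```text
red knob 44 mean [ 465.9 -357.5   87.5] rect [ 467.  -358.4] [11.9 45. ] 23.4
cradle+stop 568 mean [ 463.8 -358.5   39.2] rect [ 433.3 -242.3] [ 67.7 398.3] 15.1
deck free 1898 mean [ 521.9 -100.8   35.1] rect [525.7 -95.9] [199.8 165.1] 7.4
deck 3730 mean [509.5 -22.   35.8] rect [510.  23.] [200.5 405.6] 7.4
fence 412 mean [479.6 230.6 106.4] rect [496.6 111.5] [199.4 284.1] 6.7
tray boxes 2259 mean [501.6  75.4 127.7] rect [490.   68.1] [179.  196.9] 7.5
[ 0 -3 -6 -4  2  2 -4  0 -1 -5 -1  2 -2  1  2 31 30 31 25  0  1  0 -1  2]
[ 4 -2 -1  1  0  1  7  3 -1  0 11 34 31 24 26 22 25 20 24 -2 -6  0  0 -2]
[-1 -1  1 -2 -3  0 33 36 21 22 44 46 45 47 45  5  5  2  7  6 -2  1 -1 -3]
[-3 21 32 21 24 30 41 46 45 47 42 69 44 80 94 91  3  9  8  6 -5 -1 -1  1]
[-4  3 23 29 45 45 44 48 43 91 93 91 92 91 86 49  4 24 22 18 26 -3 -4  5]
[-1 45 44 44 53 45 43 48 64 89 48 59 50 43 53 47 25 23 23 32 32  3  0 -4]
[-1 -5 50 46 42 44 46 49 44 49 45 44 26 23 33 34 -4  2 -3 -7  2  2  2  1]
[ 2  0 41 42 44 21 27 22 24 35 27 34 -5  0  0 -2  0 -4 -4 -1 -3  2  0 -5]
```

View pics/crop1.png

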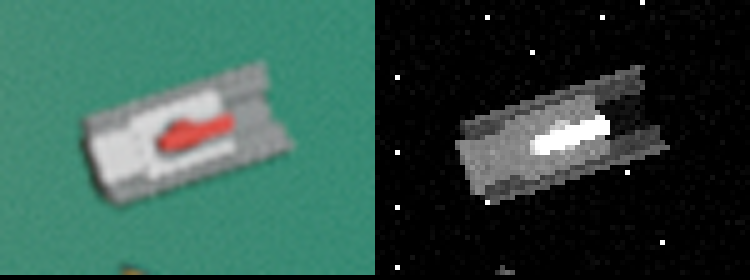

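The crop shows the nose at the left, about (110,160), pointing to world +y towards the fence. I'll move over the stop and turn the fingers across the wing.

>>> apply_moves(
  rows=[
    {"tx": 0.267,"ty": 0.35,"roll": 0.283},
    {"tx": 0.267,"ty": 0.35,"roll": 0.283},
    {"tx": 0.267,"ty": 0.35,"roll": 0.283},
    {"tx": 0.267,"ty": 0.35,"roll": 0.283},
    {"tx": 0.267,"ty": 0.35,"roll": 0.283},
    {"tx": 0.267,"ty": 0.35,"roll": 0.283},
    {"tx": 0.267,"ty": 0.35,"roll": 0.283},
    {"tx": 0.267,"ty": 0.35,"roll": 0.283},
    {"tx": 0.267,"ty": 0.35,"roll": 0.283},
    {"tx": 0.267,"ty": 0.35,"roll": 0.283},
  ],
  jaw=60,
  force=30,
)

```text
schema error: expected keys tx, ty, tz, roll
```

```bash
python3 - <<'E'
from h import *
s=manip.state();print(s["time_s"],s["tcp_pos"],s["orientation"],s["q"])
p,d,K,R,t=cam("wrist");np.savez("w1",p=p,d=d,K=K,R=R,t=t);save("w1",p);print(-R.T@t)
E
```

```text
0.1 [ 266.39098971 -620.01924508  217.98672582] [[ 9.18790924e-01  3.94744366e-01 -3.52275261e-04]
 [ 3.94744519e-01 -9.18790416e-01  9.67305569e-04]
 [ 5.81712904e-05 -1.02781031e-03 -9.99999470e-01]] [-1.20279933e+00  1.16444342e-01  1.44217916e+00  1.92968493e-05
  1.58399843e+00 -3.77925567e-02]
[ 334.15066609 -591.83958137  384.70480101]
```

View pics/w1.png

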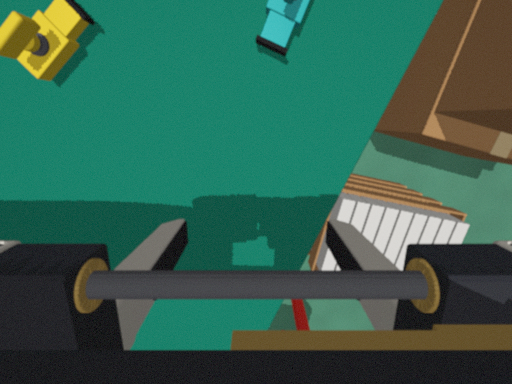

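The picture shows only the start pose, because every row needs all four keys. Sending the move again in full.

>>> apply_moves(
  rows=[
    {"tx": 0.267,"ty": 0.35,"tz": 0,"roll": 0.283},
    {"tx": 0.267,"ty": 0.35,"tz": 0,"roll": 0.283},
    {"tx": 0.267,"ty": 0.35,"tz": 0,"roll": 0.283},
    {"tx": 0.267,"ty": 0.35,"tz": 0,"roll": 0.283},
    {"tx": 0.267,"ty": 0.35,"tz": 0,"roll": 0.283},
    {"tx": 0.267,"ty": 0.35,"tz": 0,"roll": 0.283},
    {"tx": 0.267,"ty": 0.35,"tz": 0,"roll": 0.283},
    {"tx": 0.267,"ty": 0.3,"tz": 0,"roll": 0.283},
    {"tx": 0.267,"ty": 0.2,"tz": 0,"roll": 0.283},
    {"tx": 0.267,"ty": 0.1,"tz": 0,"roll": 0.283},
  ],
  jaw=60,
  force=30,
)

```text
time_s: 1.4
tcp_pos: [467.4, -390.6, 218.6]
orientation: [[-0.317, 0.949, -0.0], [0.949, 0.317, 0.0], [0.0, -0.0, -1.0]]
wrist_force: [0.0, -1.1, 0.6]
grip_width: 0.647
finger_force: 0.0
```

```bash
python3 - <<'E'
from h import *
s=manip.state();print(s["time_s"],s["tcp_pos"],s["orientation"],s["q"])
p,d,K,R,t=cam("wrist");np.savez("w1",p=p,d=d,K=K,R=R,t=t);save("w2",p);print(-R.T@t)
E
```

```text
1.4 [ 467.35598145 -390.58165675  218.6402391 ] [[-3.16664955e-01  9.48537456e-01 -2.58585622e-05]
 [ 9.48537456e-01  3.16664956e-01  3.21427010e-05]
 [ 3.86770563e-05 -1.43493478e-05 -9.99999999e-01]] [-7.38030812e-01 -2.70041016e-02  1.58931748e+00  6.38075986e-06
  1.57932003e+00 -1.06024219e+00]
[ 443.76517971 -321.33379447  385.35019507]
```

View pics/w2.png

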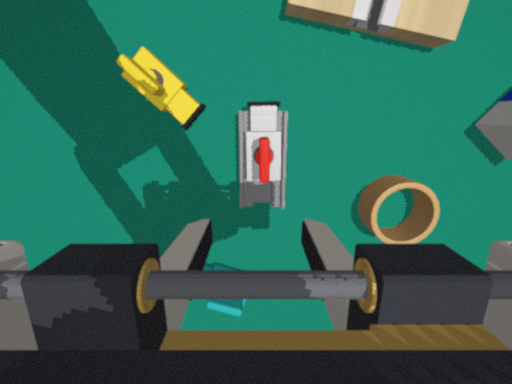

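The stop sits centrally in view, with its knob at (264,160) and its nose up at (264,104). The yellow decoy and the tape roll are clear of it. Measuring the knob pose now.

```bash
python3 - <<'E'
from h import *
z=np.load("w1.npz");p,d,K,R,t=[z[k] for k in"pdKRt"]
P=cloud(d,K,R,t); hsv=cv2.cvtColor(p,cv2.COLOR_RGB2HSV); v,u=np.mgrid[:384,:512]
H,S,V=cv2.split(hsv)
reg=(u>225)&(u<300)&(v>95)&(v<212)
m=reg&((H<8)|(H>172))&(S>130)&(P[...,2]>80)
zt=np.percentile(P[m][:,2],[5,50,95]);print("knob z",zt)
def axis(m,n):
    q=P[m]; c=q.mean(0); r=cv2.minAreaRect(q[:,:2].astype(np.float32))
    w,e=np.linalg.eigh(np.cov(q[:,:2].T)); e=e[:,1]*np.sign(e[1,1]); print(n,m.sum(),c.round(1),np.round(r[0],1),np.round(r[1],1),round(r[2],2),"yaw of y",np.degrees(np.arctan2(e[1],e[0])).round(2),np.median(q[:,2]))
axis(m,"knob top"); axis(m&(P[...,2]>zt[1]-2),"top only")
axis(reg&(P[...,2]>15)&(P[...,2]<60)&(S<90),"cradle+block")
E
```

```text
knob z [90.56895705 92.5351759  93.7482358 ]
knob top 435 [ 466.  -361.    92.4] [ 466.5 -362.2] [11.1 49.1] 18.69 yaw of y 109.28 92.53517589877451
top only 413 [ 466.3 -361.4   92.5] [ 466.4 -362. ] [11.1 48.9] 18.69 yaw of y 109.0 92.58238510154493
cradle+block 3726 [ 464.6 -358.3   37.9] [ 468.  -367.8] [ 62.1 139.5] 18.41 yaw of y 108.48 44.50943142938592
```

>>> apply_moves(
  rows=[
    {"tx": -0.012,"ty": 0.19,"tz": 0,"roll": 0},
    {"tx": 0,"ty": 0.191,"tz": -0.1,"roll": 0},
    {"tx": 0,"ty": 0,"tz": -0.4,"roll": 0},
    {"tx": 0,"ty": 0,"tz": -0.5,"roll": 0},
    {"tx": 0,"ty": 0,"tz": -0.5,"roll": 0},
    {"tx": 0,"ty": 0,"tz": -0.35,"roll": 0},
    {"tx": 0,"ty": 0,"tz": -0.2,"roll": 0},
    {"tx": 0,"ty": 0,"tz": -0.065,"roll": 0},
    {"tx": 0,"ty": 0,"tz": 0,"roll": 0},
    {"tx": 0,"ty": 0,"tz": 0,"roll": 0},
  ],
  jaw=50,
  force=30,
)

```text
time_s: 2.7
tcp_pos: [466.1, -363.2, 61.1]
orientation: [[-0.311, 0.95, 0.001], [0.95, 0.311, -0.001], [-0.001, 0.001, -1.0]]
wrist_force: [0.7, -1.1, 0.3]
grip_width: 0.537
finger_force: 0.0
```

>>> apply_moves(
  rows=[
    {"tx": 0,"ty": 0,"tz": 0,"roll": 0},
    {"tx": 0,"ty": 0,"tz": 0,"roll": 0},
    {"tx": 0,"ty": 0,"tz": 0,"roll": 0},
    {"tx": 0,"ty": 0,"tz": 0,"roll": 0},
    {"tx": 0,"ty": 0,"tz": 0,"roll": 0},
    {"tx": 0,"ty": 0,"tz": 0,"roll": 0},
    {"tx": 0,"ty": 0,"tz": 0,"roll": 0},
    {"tx": 0,"ty": 0,"tz": 0,"roll": 0},
    {"tx": 0,"ty": 0,"tz": 0,"roll": 0},
    {"tx": 0,"ty": 0,"tz": 0,"roll": 0},
  ],
  jaw=0,
  force=40,
)

```text
time_s: 3.95
tcp_pos: [465.9, -362.9, 60.1]
orientation: [[-0.312, 0.95, 0.0], [0.95, 0.312, -0.0], [-0.0, 0.0, -1.0]]
wrist_force: [1.8, -0.0, 3.9]
grip_width: 0.221
finger_force: 40.0
```

The opening of 20 mm is wider than the 12 mm wing, so the tips may be on the hub below it. I'll regrip a little higher.

>>> apply_moves(
  rows=[
    {"tx": 0,"ty": 0,"tz": 0,"roll": 0},
    {"tx": 0,"ty": 0,"tz": 0,"roll": 0},
    {"tx": 0,"ty": 0,"tz": 0,"roll": 0},
    {"tx": 0,"ty": 0,"tz": 0.06,"roll": 0},
    {"tx": 0,"ty": 0,"tz": 0.06,"roll": 0},
    {"tx": 0,"ty": 0,"tz": 0,"roll": 0},
    {"tx": 0,"ty": 0,"tz": 0,"roll": 0},
    {"tx": 0,"ty": 0,"tz": 0,"roll": 0},
    {"tx": 0,"ty": 0,"tz": 0,"roll": 0},
    {"tx": 0,"ty": 0,"tz": 0,"roll": 0},
  ],
  jaw=40,
)

```text
time_s: 5.2
tcp_pos: [465.8, -362.8, 69.0]
orientation: [[-0.312, 0.95, -0.0], [0.95, 0.312, 0.0], [0.0, -0.0, -1.0]]
wrist_force: [0.2, 0.0, 0.9]
grip_width: 0.434
finger_force: 0.0
```

>>> apply_moves(
  rows=[
    {"tx": 0,"ty": 0,"tz": 0,"roll": 0},
    {"tx": 0,"ty": 0,"tz": 0,"roll": 0},
    {"tx": 0,"ty": 0,"tz": 0,"roll": 0},
    {"tx": 0,"ty": 0,"tz": 0,"roll": 0},
    {"tx": 0,"ty": 0,"tz": 0,"roll": 0},
    {"tx": 0,"ty": 0,"tz": 0,"roll": 0},
    {"tx": 0,"ty": 0,"tz": 0,"roll": 0},
    {"tx": 0,"ty": 0,"tz": 0,"roll": 0},
    {"tx": 0,"ty": 0,"tz": 0,"roll": 0},
    {"tx": 0,"ty": 0,"tz": 0,"roll": 0},
  ],
  jaw=0,
  force=40,
)

```text
time_s: 6.45
tcp_pos: [465.8, -362.9, 69.0]
orientation: [[-0.312, 0.95, -0.0], [0.95, 0.312, -0.0], [-0.0, -0.0, -1.0]]
wrist_force: [0.3, 0.3, 0.4]
grip_width: 0.128
finger_force: 40.0
```

```bash
python3 - <<'E'
from h import *
s=manip.state();print(s["time_s"],s["tcp_pos"],s["grip_width"])
p,d,K,R,t=cam("wrist");save("w3",p[90:]);
E
```

```text
6.45 [ 465.80715239 -362.87883487   69.02241999] 0.12763034739086168
```

View pics/w3.png

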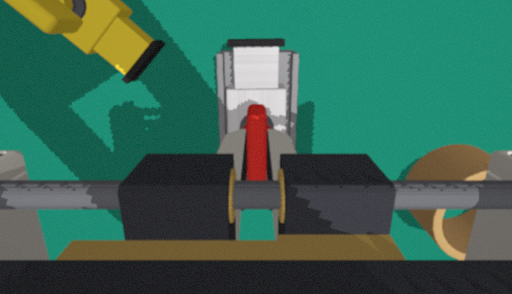

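The wing is now held properly at 11.9 mm. I'll lift it and carry it over the free end of the board, aligned to the slot.

>>> apply_moves(
  rows=[
    {"tx": 0,"ty": 0,"tz": 0.1,"roll": 0},
    {"tx": 0,"ty": 0,"tz": 0.2,"roll": 0},
    {"tx": 0,"ty": 0,"tz": 0.3,"roll": 0},
    {"tx": 0,"ty": 0,"tz": 0.3,"roll": 0},
    {"tx": 0.05,"ty": 0.2,"tz": 0.18,"roll": 0},
    {"tx": 0.1,"ty": 0.4,"tz": 0,"roll": -0.09},
    {"tx": 0.15,"ty": 0.5,"tz": 0,"roll": -0.09},
    {"tx": 0.15,"ty": 0.5,"tz": 0,"roll": -0.09},
    {"tx": 0.15,"ty": 0.5,"tz": 0,"roll": -0.09},
    {"tx": 0.15,"ty": 0.4,"tz": 0,"roll": 0},
  ],
)

```text
time_s: 7.75
tcp_pos: [522.2, -173.1, 150.4]
orientation: [[-0.128, 0.992, 0.0], [0.992, 0.128, 0.0], [0.0, 0.0, -1.0]]
wrist_force: [0.7, -0.6, -2.6]
grip_width: 0.126
finger_force: 40.0
```

>>> apply_moves(
  rows=[
    {"tx": 0.09,"ty": 0.3,"tz": 0,"roll": 0},
    {"tx": 0,"ty": 0.25,"tz": 0,"roll": 0},
    {"tx": 0,"ty": 0.1,"tz": 0,"roll": 0},
    {"tx": 0,"ty": 0.05,"tz": 0,"roll": 0},
    {"tx": 0,"ty": 0,"tz": 0,"roll": 0},
    {"tx": 0,"ty": 0,"tz": 0,"roll": 0},
    {"tx": 0,"ty": 0,"tz": 0,"roll": 0},
    {"tx": 0,"ty": 0,"tz": 0,"roll": 0},
    {"tx": 0,"ty": 0,"tz": 0,"roll": 0},
    {"tx": 0,"ty": 0,"tz": 0,"roll": 0},
  ],
)

```text
time_s: 9.0
tcp_pos: [528.8, -122.9, 150.0]
orientation: [[-0.128, 0.992, -0.0], [0.992, 0.128, -0.0], [-0.0, -0.0, -1.0]]
wrist_force: [-0.2, 0.1, -3.0]
grip_width: 0.129
finger_force: 40.0
```

```bash
python3 - <<'E'
from h import *
s=manip.state();print(s["time_s"],s["tcp_pos"],s["orientation"][:2,0],s["grip_width"],s["wrist_force"])
p,d,K,R,t=cam("wrist");np.savez("w4",p=p,d=d,K=K,R=R,t=t);save("w4",p)
E
```

```text
9.0 [ 528.78780152 -122.91107065  150.01517408] [-0.1278833   0.99178922] 0.12896853861092708 [-0.20872453  0.12090885 -3.03754855]
```

View pics/w4.png

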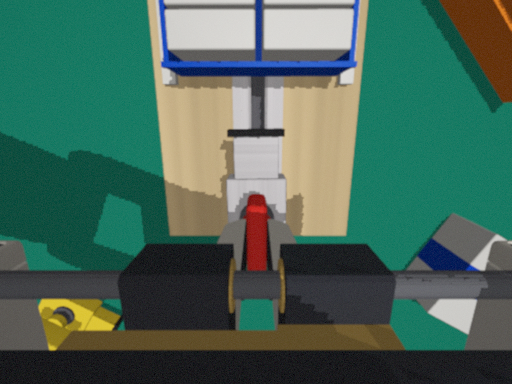

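The stop hangs level over the board, with its nose at (256,132) and the slot ahead of it at (258,100). The tray's near edge is at v≈72, well clear. Computing the slot line and the stop's pose.

```bash
python3 - <<'E'
from h import *
z=np.load("w4.npz");p,d,K,R,t=[z[k] for k in"pdKRt"]
P=cloud(d,K,R,t); H,S,V=cv2.split(cv2.cvtColor(p,cv2.COLOR_RGB2HSV))
o=np.array([528.79,-122.91]); x=np.array([-.1279,.9918]); y=np.array([x[1],-x[0]])
A=(P[...,:2]-o)@x; B=(P[...,:2]-o)@y; Z=P[...,2]
g=lambda v,a:(round(a.mean(),1))
for v in (84,92,100,108,116,122):
    r=slice(215,300); m=(Z[v,r]<26)&(Z[v,r]>0)
    n=V[v,r]<95
    # slot centre evaluated at deck plane rays for dark pixels
    us=np.arange(215,300)[n]
    def deck(u,zz=30.0):
        c=np.array([(u-K[0,2])/K[0,0],(v-K[1,2])/K[1,1],1.]); w=c@R; cc=-R.T@t; q=cc+w*(zz-cc[2])/w[2]; return (q[:2]-o)@y,(q[:2]-o)@x
    print(v,"deepB",np.round([B[v,r][m].min(),B[v,r][m].max()],1) if m.any() else None,"dark",us.min(),us.max(),np.round(deck(us.min()-.5),1),np.round(deck(us.max()+.5),1))
# board edges
L=[]
for v in range(110,225,10):
    m=(abs(Z[v]-36)<5); u=np.where(m)[0]
    L.append([A[v,u].mean(),B[v,u[0]],B[v,u[-1]]])
L=np.array(L);mid=(L[:,1]+L[:,2])/2
print("board",L[:,1:].round(1).tolist()); print("fit",np.polyfit(L[:,0],mid,1),mid.mean(),L[:,0].mean(),"zdeck",np.median(Z[(abs(Z-36)<6)]))
# block / nose edges
for v in (140,150,160,170,185,192,200,205):
    u=np.where((Z[v]>85)&(Z[v]<145)&(np.abs(np.arange(512)-256)<45)&(S[v]<80))[0]
    if len(u): print(v,A[v,u].mean().round(1),B[v,u[0]].round(1),B[v,u[-1]].round(1),np.median(Z[v,u]).round(1))
m=(Z>76)&(Z<95)&(H>100)&(H<130)&(S>120)&(A<140); print("tray near A",np.percentile(A[m],[2,50]),np.median(B[m]))
print("nose A",A[128:136,256],Z[128:136,256])
E
```

```text
84 deepB [-6.   7.9] dark 251 264 [ -6.1 105.4] [  7.9 105.4]
92 deepB [-6.  8.] dark 252 263 [-5.1 97.8] [ 7.  97.9]
100 deepB [-6.  8.] dark 260 263 [ 3.  90.2] [ 7.  90.2]
108 deepB [-6.   8.1] dark 258 263 [ 0.9 82.4] [ 7.1 82.5]
116 deepB [-6.1  8.2] dark 259 263 [ 2.  74.6] [ 7.1 74.6]
122 deepB [-6.1  8.2] dark 260 263 [ 3.  68.6] [ 7.2 68.6]
board [[-99.1, 100.4], [-98.0, 100.7], [-99.2, 101.1], [-97.8, 100.9], [-98.1, 100.3], [-98.4, 100.5], [-98.2, 100.0], [-98.1, 100.8], [-98.6, 99.8], [-97.8, 100.4], [-97.6, 100.1], [-97.7, 100.3]]
fit [-0.00136376  1.14076015] 1.1088262842277448 23.416094351823173 zdeck 36.64923723986859
140 57.9 -16.7 15.0 126.7
150 50.9 -16.0 15.1 126.5
160 43.8 -16.2 15.3 126.6
170 36.6 -16.4 15.5 126.7
185 25.7 -21.6 21.5 127.4
192 20.4 -21.8 21.0 127.7
200 14.3 -22.0 21.0 127.7
205 10.4 -22.2 21.2 127.7
tray near A [111.48160225 113.50525499] 2.619382340526305
nose A [61.85582146 65.20144481 64.74970308 64.12816579 63.479749   62.80843234
 62.18652188 61.43705721] [ 12.22775524 121.46052762 126.95184667 128.08530788 128.5613877
 128.58107552 129.46756667 128.21298343]
```

>>> apply_moves(
  rows=[
    {"tx": 0.02,"ty": 0.003,"tz": -0.1,"roll": 0},
    {"tx": 0,"ty": 0,"tz": -0.2,"roll": 0},
    {"tx": 0,"ty": 0,"tz": -0.2,"roll": 0},
    {"tx": 0,"ty": 0,"tz": -0.2,"roll": 0},
    {"tx": 0,"ty": 0,"tz": -0.1,"roll": 0},
    {"tx": 0,"ty": 0,"tz": -0.027,"roll": 0},
    {"tx": 0,"ty": 0,"tz": 0,"roll": 0},
    {"tx": 0,"ty": 0,"tz": 0,"roll": 0},
    {"tx": 0,"ty": 0,"tz": 0,"roll": 0},
    {"tx": 0,"ty": 0,"tz": 0,"roll": 0},
  ],
)

```text
time_s: 10.3
tcp_pos: [530.4, -122.7, 88.2]
orientation: [[-0.128, 0.992, 0.0], [0.992, 0.128, -0.0], [-0.0, 0.0, -1.0]]
wrist_force: [0.6, -0.4, -2.8]
grip_width: 0.126
finger_force: 40.0
```

>>> apply_moves(
  rows=[
    {"tx": 0,"ty": 0,"tz": -0.02,"roll": 0},
    {"tx": 0,"ty": 0,"tz": -0.02,"roll": 0},
    {"tx": 0,"ty": 0,"tz": -0.02,"roll": 0},
    {"tx": 0,"ty": 0,"tz": -0.01,"roll": 0},
    {"tx": 0,"ty": 0,"tz": 0,"roll": 0},
    {"tx": 0,"ty": 0,"tz": 0,"roll": 0},
    {"tx": 0,"ty": 0,"tz": 0,"roll": 0},
    {"tx": 0,"ty": 0,"tz": 0,"roll": 0},
    {"tx": 0,"ty": 0,"tz": 0,"roll": 0},
    {"tx": 0,"ty": 0,"tz": 0,"roll": 0},
  ],
)

```text
time_s: 11.55
tcp_pos: [530.3, -122.6, 82.7]
orientation: [[-0.128, 0.992, -0.0], [0.992, 0.128, 0.0], [0.0, -0.0, -1.0]]
wrist_force: [-0.5, -0.2, -2.5]
grip_width: 0.126
finger_force: 40.0
```

>>> apply_moves(
  rows=[
    {"tx": 0,"ty": 0,"tz": -0.01,"roll": 0},
    {"tx": 0,"ty": 0,"tz": -0.01,"roll": 0},
    {"tx": 0,"ty": 0,"tz": -0.004,"roll": 0},
    {"tx": 0,"ty": 0,"tz": 0,"roll": 0},
    {"tx": 0,"ty": 0,"tz": 0,"roll": 0},
    {"tx": 0,"ty": 0,"tz": 0,"roll": 0},
    {"tx": 0,"ty": 0,"tz": 0,"roll": 0},
    {"tx": 0,"ty": 0,"tz": 0,"roll": 0},
    {"tx": 0,"ty": 0,"tz": 0,"roll": 0},
    {"tx": 0,"ty": 0,"tz": 0,"roll": 0},
  ],
)

```text
time_s: 12.8
tcp_pos: [530.3, -122.6, 81.0]
orientation: [[-0.128, 0.992, 0.0], [0.992, 0.128, -0.0], [-0.0, 0.0, -1.0]]
wrist_force: [-1.6, -0.2, 0.1]
grip_width: 0.126
finger_force: 40.0
```

```bash
python3 - <<'E'
from h import *
s=manip.state();print(s["time_s"],s["tcp_pos"],s["wrist_force"],s["wrist_torque"])
p,d,K,R,t=cam("wrist");P=cloud(d,K,R,t);Z=P[...,2];H,S,V=cv2.split(cv2.cvtColor(p,cv2.COLOR_RGB2HSV))
o=s["tcp_pos"][:2];x=s["orientation"][:2,0]; x=x/np.linalg.norm(x);y=np.array([x[1],-x[0]])
A=(P[...,:2]-o)@x; B=(P[...,:2]-o)@y
for v in range(80,225,12):
    u=np.where((abs(Z[v]-52)<12)&(abs(np.arange(512)-256)<45)&(S[v]<80)&(abs(B[v])<30))[0]
    if len(u)>5: print(v,A[v,u].mean().round(1),B[v,u[0]].round(1),B[v,u[-1]].round(1),np.median(Z[v,u]).round(1))
m=(Z>76)&(Z<90)&(H>100)&(H<130)&(S>120)&(abs(B)<70); print("tray near A",np.percentile(A[m],[1,5,50]) if m.any() else None)
E
```

```text
12.8 [ 530.31115769 -122.64645537   80.99339958] [-1.64267909 -0.22682751  0.10128828] [-0.01430855  0.13839361  0.00539367]
140 57.9 -16.6 14.9 57.7
152 49.5 -15.9 15.1 57.8
164 40.9 -16.2 15.3 57.6
176 31.7 -21.1 20.8 57.5
188 23.4 -21.5 21.6 58.7
200 14.2 -21.9 21.1 58.7
212 5.2 -21.5 21.3 58.8
tray near A [111.28512292 111.43559766 112.48314658]
```

The stop is seated flat (z force back to 0, sides at -21.5/+21.2). Next I'll estimate the gap from tray to buffer in the earlier top image while sliding up to the tray.

>>> apply_moves(
  rows=[
    {"tx": -0.007,"ty": 0.053,"tz": 0,"roll": 0},
    {"tx": -0.007,"ty": 0.053,"tz": 0,"roll": 0},
    {"tx": -0.007,"ty": 0.053,"tz": 0,"roll": 0},
    {"tx": -0.007,"ty": 0.053,"tz": 0,"roll": 0},
    {"tx": -0.007,"ty": 0.053,"tz": 0,"roll": 0},
    {"tx": -0.007,"ty": 0.053,"tz": 0,"roll": 0},
    {"tx": -0.007,"ty": 0.053,"tz": 0,"roll": 0},
    {"tx": -0.007,"ty": 0.053,"tz": 0,"roll": 0},
    {"tx": -0.007,"ty": 0.053,"tz": 0,"roll": 0},
    {"tx": -0.007,"ty": 0.053,"tz": 0,"roll": 0},
  ],
)

```text
time_s: 14.1
tcp_pos: [525.1, -82.7, 81.0]
orientation: [[-0.128, 0.992, 0.0], [0.992, 0.128, -0.0], [-0.0, 0.0, -1.0]]
wrist_force: [-0.3, -3.6, 1.5]
grip_width: 0.128
finger_force: 40.0
```

```bash
python3 - <<'E'
from h import *
s=manip.state();print(s["tcp_pos"],s["wrist_force"])
z=np.load("top.npz");p,d,K,R,t=[z[k] for k in"pdKRt"]
P=cloud(d,K,R,t);Z=P[...,2];H,S,V=cv2.split(cv2.cvtColor(p,cv2.COLOR_RGB2HSV))
o=np.array([530.31,-122.65]);x=np.array([-.1279,.9918]);y=np.array([x[1],-x[0]])
A=(P[...,:2]-o)@x;B=(P[...,:2]-o)@y
for b in (-50,-35,-20,20,35,50):
    m=(abs(B-b)<2)&(A>90)&(A<390); i=np.argsort(A[m])
    a=np.c_[A[m][i],Z[m][i],V[m][i],S[m][i]]; print(b);print(a[(a[:,0]>265)|(a[:,0]<122)].astype(int).tolist())
for n,m in(("board end",(abs(Z-36)<6)&(abs(B)<90)),("tray blue",(H>105)&(H<130)&(S>120)&(Z>70)&(abs(B)<80)&(A<350)&(A>80)),("fence",(Z>68)&(Z<84)&(A>300)&(abs(B)<95)&(A<400))):
    print(n,np.percentile(A[m],[.5,2,50,98,99.5]).round(1))
E
```

```text
[525.05916092 -82.68097425  81.01113102] [-0.32976278 -3.60493934  1.52349248]
-50
[[93, 36, 205, 60], [96, 40, 206, 61], [100, 37, 202, 62], [103, 30, 181, 65], [103, 33, 179, 64], [107, 36, 155, 71], [107, 29, 152, 65], [110, 34, 140, 11], [113, 88, 179, 84], [117, 41, 175, 117], [120, 79, 163, 31], [266, 105, 231, 3], [269, 105, 233, 4], [269, 102, 232, 4], [272, 105, 231, 4], [272, 106, 232, 3], [275, 108, 231, 4], [276, 105, 232, 3], [278, 112, 232, 5], [282, 107, 223, 2], [288, 90, 212, 42], [301, 37, 192, 33], [304, 35, 199, 40], [308, 35, 208, 61], [312, 33, 209, 61], [315, 34, 209, 59], [315, 36, 207, 63], [319, 31, 206, 61], [322, 36, 207, 59], [326, 33, 206, 61], [329, 35, 204, 60], [333, 31, 184, 61], [336, 35, 155, 64], [339, 56, 91, 25], [339, 37, 121, 53], [341, 62, 86, 12], [344, 66, 124, 6], [353, 39, 149, 33], [358, 31, 147, 49], [359, 44, 122, 42], [359, 75, 171, 6], [360, 55, 123, 6], [363, 71, 209, 1], [366, 74, 223, 2], [370, 74, 223, 1], [372, 78, 222, 1], [376, 75, 208, 9]]
-35
[[91, 32, 206, 61], [94, 36, 210, 61], [98, 36, 206, 62], [101, 33, 184, 62], [105,
[... 4049 characters left out ...]
[282, 105, 230, 3], [289, 81, 210, 30], [302, 25, 192, 29], [304, 39, 206, 42], [308, 32, 217, 60], [311, 38, 215, 58], [314, 38, 217, 58], [319, 33, 216, 59], [322, 37, 218, 58], [323, 31, 216, 59], [326, 35, 219, 58], [330, 33, 214, 58], [333, 33, 206, 62], [337, 33, 194, 62], [338, 43, 157, 63], [339, 58, 145, 63], [340, 66, 117, 37], [343, 71, 138, 22], [354, 36, 159, 32], [354, 34, 154, 38], [358, 32, 150, 54], [359, 45, 128, 38], [360, 58, 120, 6], [360, 73, 170, 3], [362, 76, 209, 1], [366, 75, 220, 0], [370, 74, 220, 1], [372, 78, 218, 0], [377, 74, 199, 13]]
board end [-426.  -235.2   55.1  357.5  558.3]
tray blue [114.5 114.5 115.6 284.4 287.1]
fence [339.1 342.6 367.4 377.3 377.9]
```

The buffer is roughly 46 mm beyond the tray's far end, so the tray should be home at about 93 mm of advance (±4); I'm at 40. I'll slide gently and watch the force.

>>> apply_moves(
  rows=[
    {"tx": -0.0034,"ty": 0.0264,"tz": 0,"roll": 0},
    {"tx": -0.0034,"ty": 0.0264,"tz": 0,"roll": 0},
    {"tx": -0.0034,"ty": 0.0264,"tz": 0,"roll": 0},
    {"tx": -0.0034,"ty": 0.0264,"tz": 0,"roll": 0},
    {"tx": -0.0034,"ty": 0.0264,"tz": 0,"roll": 0},
    {"tx": -0.0034,"ty": 0.0264,"tz": 0,"roll": 0},
    {"tx": -0.0034,"ty": 0.0264,"tz": 0,"roll": 0},
    {"tx": -0.0034,"ty": 0.0264,"tz": 0,"roll": 0},
    {"tx": -0.0034,"ty": 0.0264,"tz": 0,"roll": 0},
    {"tx": -0.0034,"ty": 0.0264,"tz": 0,"roll": 0},
  ],
)

```text
time_s: 15.35
tcp_pos: [522.6, -63.5, 81.0]
orientation: [[-0.128, 0.992, 0.0], [0.992, 0.128, -0.001], [-0.001, 0.0, -1.0]]
wrist_force: [1.4, -7.4, 2.0]
grip_width: 0.124
finger_force: 40.0
```

>>> apply_moves(
  rows=[
    {"tx": -0.0034,"ty": 0.0264,"tz": 0,"roll": 0},
    {"tx": -0.0034,"ty": 0.0264,"tz": 0,"roll": 0},
    {"tx": -0.0034,"ty": 0.0264,"tz": 0,"roll": 0},
    {"tx": -0.0034,"ty": 0.0264,"tz": 0,"roll": 0},
    {"tx": -0.0034,"ty": 0.0264,"tz": 0,"roll": 0},
    {"tx": -0.0034,"ty": 0.0264,"tz": 0,"roll": 0},
    {"tx": -0.0034,"ty": 0.0264,"tz": 0,"roll": 0},
    {"tx": -0.0034,"ty": 0.0264,"tz": 0,"roll": 0},
    {"tx": -0.0034,"ty": 0.0264,"tz": 0,"roll": 0},
    {"tx": -0.0034,"ty": 0.0264,"tz": 0,"roll": 0},
  ],
)

```text
time_s: 16.6
tcp_pos: [520.0, -43.7, 81.1]
orientation: [[-0.128, 0.992, 0.0], [0.992, 0.128, -0.001], [-0.001, 0.0, -1.0]]
wrist_force: [1.4, -6.5, 2.8]
grip_width: 0.124
finger_force: 40.0
```

>>> apply_moves(
  rows=[
    {"tx": -0.001,"ty": 0.01,"tz": 0,"roll": 0},
    {"tx": -0.001,"ty": 0.01,"tz": 0,"roll": 0},
    {"tx": -0.001,"ty": 0.01,"tz": 0,"roll": 0},
    {"tx": -0.001,"ty": 0.01,"tz": 0,"roll": 0},
    {"tx": -0.001,"ty": 0.01,"tz": 0,"roll": 0},
    {"tx": -0.002,"ty": 0.01,"tz": 0,"roll": 0},
    {"tx": -0.002,"ty": 0.01,"tz": 0,"roll": 0},
    {"tx": -0.002,"ty": 0.01,"tz": 0,"roll": 0},
    {"tx": -0.001,"ty": 0.01,"tz": 0,"roll": 0},
    {"tx": -0.001,"ty": 0.01,"tz": 0,"roll": 0},
  ],
)

```text
time_s: 17.85
tcp_pos: [519.0, -36.2, 81.0]
orientation: [[-0.128, 0.992, 0.0], [0.992, 0.128, -0.001], [-0.001, 0.0, -1.0]]
wrist_force: [0.9, -6.9, 2.0]
grip_width: 0.125
finger_force: 40.0
```

```bash
python3 - <<'E'
from h import *
s=manip.state();print(s["tcp_pos"],s["wrist_force"],s["time_s"])
p,d,K,R,t=cam("top");P=cloud(d,K,R,t);Z=P[...,2];H,S,V=cv2.split(cv2.cvtColor(p,cv2.COLOR_RGB2HSV))
o=np.array([530.31,-122.65]);x=np.array([-.1279,.9918]);y=np.array([x[1],-x[0]])
A=(P[...,:2]-o)@x;B=(P[...,:2]-o)@y
m=(abs(B)<55)&(A>280)&(A<350)
for lo,hi,n in((100,115,"boxes"),(78,95,"rim"),(30,41,"deck"),(58,72,"buf")):
    k=m&(Z>lo)&(Z<hi); print(n,k.sum(),np.percentile(A[k],[2,20,50,80,98]).round(1) if k.any() else 0)
E
```

```text
[519.02691303 -36.19493289  81.00923222] [ 0.88457229 -6.85056065  1.96403068] 17.85
boxes 401 [280.8 288.7 303.2 315.9 323.4]
rim 60 [285.  307.1 329.9 331.6 333. ]
deck 5 [281.8 284.1 291.6 311.  316.5]
buf 90 [323.6 339.3 342.1 344.7 346.8]
```

About 5 mm to go, so small steps from here.

>>> apply_moves(
  rows=[
    {"tx": -0.001,"ty": 0.006,"tz": 0,"roll": 0},
    {"tx": -0.001,"ty": 0.006,"tz": 0,"roll": 0},
    {"tx": -0.001,"ty": 0.006,"tz": 0,"roll": 0},
    {"tx": -0.001,"ty": 0.006,"tz": 0,"roll": 0},
    {"tx": 0,"ty": 0.006,"tz": 0,"roll": 0},
    {"tx": 0,"ty": 0,"tz": 0,"roll": 0},
    {"tx": 0,"ty": 0,"tz": 0,"roll": 0},
    {"tx": 0,"ty": 0,"tz": 0,"roll": 0},
    {"tx": 0,"ty": 0,"tz": 0,"roll": 0},
    {"tx": 0,"ty": 0,"tz": 0,"roll": 0},
  ],
)

```text
time_s: 19.15
tcp_pos: [518.7, -33.9, 81.0]
orientation: [[-0.128, 0.992, 0.0], [0.992, 0.128, -0.001], [-0.001, 0.0, -1.0]]
wrist_force: [0.2, -5.3, 2.6]
grip_width: 0.13
finger_force: 40.0
```

>>> apply_moves(
  rows=[
    {"tx": -0.001,"ty": 0.004,"tz": 0,"roll": 0},
    {"tx": -0.001,"ty": 0.004,"tz": 0,"roll": 0},
    {"tx": 0,"ty": 0.004,"tz": 0,"roll": 0},
    {"tx": 0,"ty": 0.002,"tz": 0,"roll": 0},
    {"tx": 0,"ty": 0,"tz": 0,"roll": 0},
    {"tx": 0,"ty": 0,"tz": 0,"roll": 0},
    {"tx": 0,"ty": 0,"tz": 0,"roll": 0},
    {"tx": 0,"ty": 0,"tz": 0,"roll": 0},
    {"tx": 0,"ty": 0,"tz": 0,"roll": 0},
    {"tx": 0,"ty": 0,"tz": 0,"roll": 0},
  ],
)

```text
time_s: 20.4
tcp_pos: [518.6, -32.9, 81.0]
orientation: [[-0.128, 0.992, 0.0], [0.992, 0.128, -0.001], [-0.001, 0.0, -1.0]]
wrist_force: [0.2, -6.6, 2.5]
grip_width: 0.126
finger_force: 40.0
```

>>> apply_moves(
  rows=[
    {"tx": -0.001,"ty": 0.004,"tz": 0,"roll": 0},
    {"tx": -0.001,"ty": 0.004,"tz": 0,"roll": 0},
    {"tx": 0,"ty": 0.004,"tz": 0,"roll": 0},
    {"tx": 0,"ty": 0.002,"tz": 0,"roll": 0},
    {"tx": 0,"ty": 0,"tz": 0,"roll": 0},
    {"tx": 0,"ty": 0,"tz": 0,"roll": 0},
    {"tx": 0,"ty": 0,"tz": 0,"roll": 0},
    {"tx": 0,"ty": 0,"tz": 0,"roll": 0},
    {"tx": 0,"ty": 0,"tz": 0,"roll": 0},
    {"tx": 0,"ty": 0,"tz": 0,"roll": 0},
  ],
)

```text
time_s: 21.65
tcp_pos: [518.4, -31.9, 81.0]
orientation: [[-0.128, 0.992, 0.0], [0.992, 0.128, -0.001], [-0.001, 0.0, -1.0]]
wrist_force: [0.1, -6.3, 2.7]
grip_width: 0.123
finger_force: 40.0
```

>>> apply_moves(
  rows=[
    {"tx": -0.001,"ty": 0.004,"tz": 0,"roll": 0},
    {"tx": -0.001,"ty": 0.004,"tz": 0,"roll": 0},
    {"tx": 0,"ty": 0.004,"tz": 0,"roll": 0},
    {"tx": 0,"ty": 0.002,"tz": 0,"roll": 0},
    {"tx": 0,"ty": 0,"tz": 0,"roll": 0},
    {"tx": 0,"ty": 0,"tz": 0,"roll": 0},
    {"tx": 0,"ty": 0,"tz": 0,"roll": 0},
    {"tx": 0,"ty": 0,"tz": 0,"roll": 0},
    {"tx": 0,"ty": 0,"tz": 0,"roll": 0},
    {"tx": 0,"ty": 0,"tz": 0,"roll": 0},
  ],
)

```text
time_s: 22.9
tcp_pos: [518.2, -30.8, 81.0]
orientation: [[-0.128, 0.992, 0.0], [0.992, 0.128, -0.001], [-0.001, 0.0, -1.0]]
wrist_force: [1.1, -6.8, 2.8]
grip_width: 0.124
finger_force: 40.0
```

>>> apply_moves(
  rows=[
    {"tx": -0.001,"ty": 0.004,"tz": 0,"roll": 0},
    {"tx": -0.001,"ty": 0.004,"tz": 0,"roll": 0},
    {"tx": 0,"ty": 0.004,"tz": 0,"roll": 0},
    {"tx": 0,"ty": 0.002,"tz": 0,"roll": 0},
    {"tx": 0,"ty": 0,"tz": 0,"roll": 0},
    {"tx": 0,"ty": 0,"tz": 0,"roll": 0},
    {"tx": 0,"ty": 0,"tz": 0,"roll": 0},
    {"tx": 0,"ty": 0,"tz": 0,"roll": 0},
    {"tx": 0,"ty": 0,"tz": 0,"roll": 0},
    {"tx": 0,"ty": 0,"tz": 0,"roll": 0},
  ],
)

```text
time_s: 24.15
tcp_pos: [518.1, -30.1, 81.1]
orientation: [[-0.128, 0.992, 0.0], [0.992, 0.128, -0.002], [-0.002, 0.0, -1.0]]
wrist_force: [0.8, -9.9, 2.0]
grip_width: 0.128
finger_force: 40.0
```

Contact with the buffer: force rose to 9.9 N and the advance lagged. A bit more preload.

>>> apply_moves(
  rows=[
    {"tx": 0,"ty": 0.003,"tz": 0,"roll": 0},
    {"tx": -0.001,"ty": 0.002,"tz": 0,"roll": 0},
    {"tx": 0,"ty": 0,"tz": 0,"roll": 0},
    {"tx": 0,"ty": 0,"tz": 0,"roll": 0},
    {"tx": 0,"ty": 0,"tz": 0,"roll": 0},
    {"tx": 0,"ty": 0,"tz": 0,"roll": 0},
    {"tx": 0,"ty": 0,"tz": 0,"roll": 0},
    {"tx": 0,"ty": 0,"tz": 0,"roll": 0},
    {"tx": 0,"ty": 0,"tz": 0,"roll": 0},
    {"tx": 0,"ty": 0,"tz": 0,"roll": 0},
  ],
)

```text
time_s: 25.4
tcp_pos: [518.2, -30.0, 81.1]
orientation: [[-0.128, 0.992, 0.0], [0.992, 0.128, -0.002], [-0.002, 0.0, -1.0]]
wrist_force: [1.0, -11.1, 2.1]
grip_width: 0.124
finger_force: 40.0
```

>>> apply_moves(
  rows=[
    {"tx": 0,"ty": 0,"tz": 0,"roll": 0},
    {"tx": 0,"ty": 0,"tz": -0.02,"roll": 0},
    {"tx": 0,"ty": 0,"tz": -0.02,"roll": 0},
    {"tx": 0,"ty": 0,"tz": -0.02,"roll": 0},
    {"tx": 0,"ty": 0,"tz": -0.02,"roll": 0},
    {"tx": 0,"ty": 0,"tz": -0.02,"roll": 0},
    {"tx": 0,"ty": 0,"tz": 0,"roll": 0},
    {"tx": 0,"ty": 0,"tz": 0,"roll": 0},
    {"tx": 0,"ty": 0,"tz": 0,"roll": 0},
    {"tx": 0,"ty": 0,"tz": 0,"roll": 0},
  ],
  force=60,
)

```text
time_s: 26.65
tcp_pos: [518.3, -30.0, 74.6]
orientation: [[-0.128, 0.992, 0.001], [0.992, 0.128, -0.002], [-0.002, 0.001, -1.0]]
wrist_force: [-3.9, -12.7, 13.1]
grip_width: 0.122
finger_force: 60.0
```

Pressed 6.5 mm at 13 N. Now the first half of the turn.

>>> apply_moves(
  rows=[
    {"tx": 0,"ty": 0,"tz": 0,"roll": -0.2},
    {"tx": 0,"ty": 0,"tz": 0,"roll": -0.25},
    {"tx": 0,"ty": 0,"tz": 0,"roll": -0.25},
    {"tx": 0,"ty": 0,"tz": 0,"roll": -0.25},
    {"tx": 0,"ty": 0,"tz": 0,"roll": -0.25},
    {"tx": 0,"ty": 0,"tz": 0,"roll": -0.2},
    {"tx": 0,"ty": 0,"tz": 0,"roll": -0.1},
    {"tx": 0,"ty": 0,"tz": 0,"roll": 0},
    {"tx": 0,"ty": 0,"tz": 0,"roll": 0},
    {"tx": 0,"ty": 0,"tz": 0,"roll": 0},
  ],
)

```text
time_s: 27.9
tcp_pos: [518.1, -29.9, 74.4]
orientation: [[0.611, 0.792, 0.0], [0.792, -0.611, -0.002], [-0.001, 0.001, -1.0]]
wrist_force: [-6.0, -10.5, 12.4]
grip_width: 0.123
finger_force: 60.0
```

```bash
python3 - <<'E'
from h import *
s=manip.state();print(s["tcp_pos"],s["wrist_force"],s["wrist_torque"],s["time_s"])
E
```

```text
[518.05051259 -29.91759988  74.44356295] [ -5.99660852 -10.48895618  12.44577049] [-1.98090408  0.99854887 -0.06098718] 27.9
```

>>> apply_moves(
  rows=[
    {"tx": -0.005,"ty": 0,"tz": 0,"roll": -0.24},
    {"tx": -0.005,"ty": 0.002,"tz": 0,"roll": -0.25},
    {"tx": 0,"ty": 0.002,"tz": 0,"roll": -0.25},
    {"tx": 0,"ty": 0.002,"tz": 0,"roll": -0.25},
    {"tx": 0,"ty": 0,"tz": 0,"roll": -0.25},
    {"tx": 0,"ty": 0,"tz": 0,"roll": -0.2},
    {"tx": 0,"ty": 0,"tz": 0,"roll": -0.1},
    {"tx": 0,"ty": 0,"tz": 0,"roll": 0},
    {"tx": 0,"ty": 0,"tz": 0,"roll": 0},
    {"tx": 0,"ty": 0,"tz": 0,"roll": 0},
  ],
)

```text
time_s: 29.15
tcp_pos: [517.5, -29.3, 74.6]
orientation: [[0.994, 0.107, 0.001], [0.107, -0.994, -0.002], [0.001, 0.002, -1.0]]
wrist_force: [-3.5, -9.6, 12.9]
grip_width: 0.123
finger_force: 60.1
```

```bash
python3 - <<'E'
from h import *
s=manip.state();print(s["tcp_pos"],s["wrist_force"],s["wrist_torque"],s["time_s"])
E
```

```text
[517.53130855 -29.26216767  74.55343813] [-3.50887248 -9.59294504 12.94719487] [-1.609006    0.73239234  0.52496586] 29.15
```

Turned about 90° and on the end stop (0.5 N m). I'll restore a little push and ease the twist.

>>> apply_moves(
  rows=[
    {"tx": -0.004,"ty": 0.006,"tz": 0,"roll": 0},
    {"tx": 0,"ty": 0.006,"tz": 0,"roll": 0},
    {"tx": 0,"ty": 0,"tz": 0,"roll": 0.02},
    {"tx": 0,"ty": 0,"tz": 0,"roll": 0},
    {"tx": 0,"ty": 0,"tz": 0,"roll": 0},
    {"tx": 0,"ty": 0,"tz": 0,"roll": 0},
    {"tx": 0,"ty": 0,"tz": 0,"roll": 0},
    {"tx": 0,"ty": 0,"tz": 0,"roll": 0},
    {"tx": 0,"ty": 0,"tz": 0,"roll": 0},
    {"tx": 0,"ty": 0,"tz": 0,"roll": 0},
  ],
)

```text
time_s: 30.4
tcp_pos: [517.5, -29.1, 74.7]
orientation: [[0.993, 0.117, 0.002], [0.117, -0.993, -0.003], [0.001, 0.003, -1.0]]
wrist_force: [-1.5, -15.7, 12.3]
grip_width: 0.125
finger_force: 60.0
```

```bash
python3 - <<'E'
from h import *
s=manip.state();print(s["tcp_pos"],s["wrist_force"],s["wrist_torque"],s["time_s"])
E
```

```text
[517.52007134 -29.10381399  74.74032098] [ -1.53545434 -15.71224496  12.32133182] [-2.80717016  0.40401861  0.26520925] 30.4
```

>>> apply_moves(
  rows=[
    {"tx": 0,"ty": 0,"tz": 0.01,"roll": 0},
    {"tx": 0,"ty": 0,"tz": 0.01,"roll": 0},
    {"tx": 0,"ty": 0,"tz": 0.01,"roll": 0},
    {"tx": 0,"ty": 0,"tz": 0.01,"roll": 0},
    {"tx": 0,"ty": 0,"tz": 0.01,"roll": 0},
    {"tx": 0,"ty": 0,"tz": 0.005,"roll": 0},
    {"tx": 0,"ty": 0,"tz": 0,"roll": 0},
    {"tx": 0,"ty": 0,"tz": 0,"roll": 0},
    {"tx": 0,"ty": 0,"tz": 0,"roll": 0},
    {"tx": 0,"ty": 0,"tz": 0,"roll": 0},
  ],
)

```text
time_s: 31.65
tcp_pos: [517.4, -29.1, 78.0]
orientation: [[0.993, 0.117, 0.001], [0.117, -0.993, -0.003], [0.001, 0.003, -1.0]]
wrist_force: [2.7, -15.6, 2.7]
grip_width: 0.119
finger_force: 60.0
```

```bash
python3 - <<'E'
from h import *
s=manip.state();print(s["tcp_pos"],s["wrist_force"],s["wrist_torque"],s["time_s"])
E
```

```text
[517.38610076 -29.09506458  78.01337118] [  2.66350142 -15.59546616   2.70874613] [-2.83487809 -0.48642175  0.3215598 ] 31.65
```

The T-head is up against the lips. Opening slightly, then rising straight up.

>>> apply_moves(
  rows=[
    {"tx": 0,"ty": 0,"tz": 0,"roll": 0},
    {"tx": 0,"ty": 0,"tz": 0,"roll": 0},
    {"tx": 0,"ty": 0,"tz": 0,"roll": 0},
    {"tx": 0,"ty": 0,"tz": 0,"roll": 0},
    {"tx": 0,"ty": 0,"tz": 0,"roll": 0},
    {"tx": 0,"ty": 0,"tz": 0,"roll": 0},
    {"tx": 0,"ty": 0,"tz": 0,"roll": 0},
    {"tx": 0,"ty": 0,"tz": 0,"roll": 0},
    {"tx": 0,"ty": 0,"tz": 0,"roll": 0},
    {"tx": 0,"ty": 0,"tz": 0,"roll": 0},
  ],
  jaw=28,
)

```text
time_s: 32.9
tcp_pos: [516.9, -27.6, 77.6]
orientation: [[0.993, 0.118, -0.0], [0.118, -0.993, 0.0], [-0.0, -0.0, -1.0]]
wrist_force: [0.3, -1.2, 0.8]
grip_width: 0.304
finger_force: 0.0
```

>>> apply_moves(
  rows=[
    {"tx": 0,"ty": 0,"tz": 0.1,"roll": 0},
    {"tx": 0,"ty": 0,"tz": 0.2,"roll": 0},
    {"tx": 0,"ty": 0,"tz": 0.3,"roll": 0},
    {"tx": 0,"ty": 0,"tz": 0.4,"roll": 0},
    {"tx": 0,"ty": 0,"tz": 0.4,"roll": 0},
    {"tx": 0,"ty": 0,"tz": 0.3,"roll": 0},
    {"tx": -0.2,"ty": -0.3,"tz": 0,"roll": 0},
    {"tx": -0.2,"ty": -0.4,"tz": 0,"roll": 0},
    {"tx": 0,"ty": -0.3,"tz": 0,"roll": 0},
    {"tx": 0,"ty": 0,"tz": 0,"roll": 0},
  ],
)

```text
time_s: 34.15
tcp_pos: [486.9, -103.6, 206.2]
orientation: [[0.993, 0.116, 0.001], [0.116, -0.993, -0.0], [0.001, 0.0, -1.0]]
wrist_force: [-0.5, 0.3, 0.2]
grip_width: 0.302
finger_force: 0.0
```

```bash
python3 - <<'E'
from h import *
s=manip.state();print(s["tcp_pos"],s["wrist_force"],s["time_s"])
p,d,K,R,t=cam("top");P=cloud(d,K,R,t);Z=P[...,2]
q,_,_,_,_=cam("scene");p2,*_=cam("wrist")
c=np.vstack([np.hstack([cv2.resize(p[140:240,160:320],(400,250)),cv2.resize(q[150:250,200:360],(400,250))]),cv2.resize(p2,(800,600))[:340]])
save("fin",c)
E
```

```text
[ 486.88274601 -103.55180963  206.20829598] [-0.50283365  0.30959887  0.20222838] 34.15
```

View pics/fin.png

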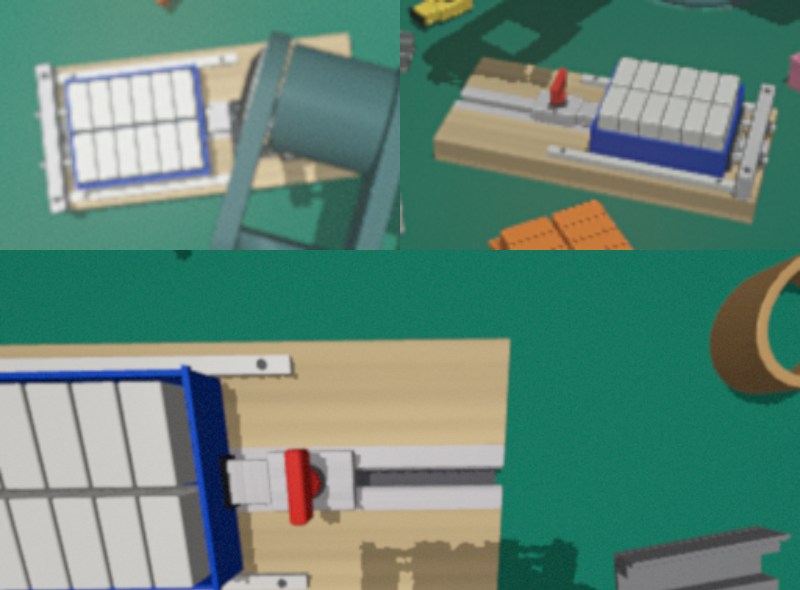

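The final picture shows the nose on the tray end (about (228,480)), the tray against the buffer, and the wing across the slot at (298,487). I'll check the wing's angle and height before handing in.

```bash
python3 - <<'E'
from h import *
p,d,K,R,t=cam("wrist");P=cloud(d,K,R,t);Z=P[...,2];H,S,V=cv2.split(cv2.cvtColor(p,cv2.COLOR_RGB2HSV))
m=((H<8)|(H>172))&(S>130)&(Z>60)&(Z<120)
z=np.median(Z[m]);m&=Z>np.percentile(Z[m],90)-4
r=cv2.minAreaRect(P[m][:,:2].astype(np.float32));print(m.sum(),np.percentile(Z[m],[10,50,90]),r)
w,e=np.linalg.eigh(np.cov(P[m][:,:2].T));e=e[:,1];print(np.degrees(np.arctan2(e[1],e[0])))
b=(Z>54)&(Z<63)&(P[...,0]>480)&(P[...,0]<560)&(P[...,1]>-80)&(P[...,1]<40)&(S<60);print("block z",np.median(Z[b]))
E
```

```text
529 [100.13392091 101.45004767 102.37775699] ((518.5704345703125, -30.848711013793945), (47.593746185302734, 11.240654945373535), 6.864602565765381)
-172.75872890829612
block z 58.390994027541154
```

The wing is at 7.2°, which is 90.2° from the slot. Its top is at 101.4 mm against 101 expected, and the block is flat at 58.4 mm. Handing in.

```bash
python3 -c "
from workcell import manip
print(manip.job_done())"
```

```text
the job is handed in; nothing more can be done
None
```

I handed the job in with the stop locked against the tray and the tray home on the buffer. The last camera check showed the knob turned about 90° and sprung up, but `manip.job_done()` gave no verdict.

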